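# Prop the bat keeper and draw a fresh pot off the clay printer's bed

### The job

Take the freshly printed pot off the print bed: push the yellow wedge under the sprung keeper so that it stays propped up clear of the bat by itself, then slide the bat by its black handle straight out onto the wooden drying board until all of it rests there, and let go. The clay is wet, so do not touch, tip or shift the pot on its bat, keep the bat down on the surfaces, leave the wedge in place with the keeper propped for the next bat, and leave the other things alone.

Things in the scene. Friction and masses are not known exactly. Their poses are not given: they have to be found in the camera images.
- bed: fixed print bed unit, lifted out of its printer: grey acrylic deck on levelling screws; origin on the table under the middle of the bat's place, z up. Deck top 45 mm above the table. The bat leaves along the bed's -y, over the deck's edge at y = -100 mm, between guides 10 mm high (inner faces x = +-64.5 mm, y -70 to +90), stop behind it at y = +83. The +x side of the deck carries the keeper
- slip_path (a point): point on the deck straight under the keeper's foot: bed (92, -88.5) mm, 45 mm up. The wedge goes in over this point along the bed's +y, sliding on the deck, which here (x 80 to 146 mm) reaches out to y = -150 mm. The lane is clear from bed x = 73 mm (guide) to 111 mm (black hinge lugs, bed y -101 to -76 mm, 36 mm high); in front of y = -101 mm it is open on both sides
- keeper (a joint): angle of the sprung keeper, a steel bar 12 mm wide along the bed's x at bed y = -88.5 mm, hinged about the bed's y at bed x = 122 mm, 20 mm above the deck. 0 = down (locked), grows as it rises, stop at 0.9; clear of the bat from 0.2. A spring shuts it: 2 N at the foot to start, about 4 N at 0.34 rad; let go, it drops at once. Driving the wedge under it takes 3 to 10 N
- keeper_lip (a point): underside of the red lip at the keeper's free end (bed x 53.5 mm, lip 17 mm wide in x, 12 mm in y). Down, it hangs 2 mm above the deck, 2.5 mm in front of the bat's front edge near its +x corner, and bars the bat's way out. Propped at 0.34 rad it hangs over 10 mm above the bat and the bar's end is about 50 mm above the deck
- keeper_foot (a point): lowest point of the brass ball foot (14 mm diameter) under the keeper bar, 9 mm above the deck when the keeper is down. The wedge rides under this foot; with the foot on the wedge's 19 mm high level part (wedge x below 0) the keeper stands at about 0.34 rad and the wedge stays put by itself
- wedge: yellow plastic wedge, 120 mm long, 24 mm wide, lying on its flat underside on the table. Origin in the middle of the underside; x points to the thin nose (x = +60 mm, 4 mm high); the top slopes up from there to 19 mm high at x = 0 and is level from x = 0 to the butt at x = -60 mm, which has three black bars across its top. 45 g
- wedge_grip (a point): point in the wedge's butt end to grip it at, across its 24 mm width (the wedge's y): wedge x = -45 mm, 9.5 mm above its underside
- bat: pale wooden bat (board) 125 mm along x, 160 mm along y, 12 mm thick, lying loose on the bed with its front edge at its -y side, parallel to the bed when in place; origin in the middle of its underside. About 0.32 kg. The pot stands on its rear half
- bat_handle (a point): middle of the grip bar of the bat's black handle: bar 12 mm wide (bat x), 40 mm long (bat y), 12 mm high, centre 40 mm above the bat's underside (28 mm above its top) at bat y = -56 mm; 22 mm of room under the bar between its two feet
- pot: freshly printed wet clay pot, 68 mm greatest diameter, 48 mm at the foot, 85 mm tall, standing loose on the bat with its middle about 38 mm behind (bat +y) the bat's middle; origin in the middle of its underside, z up. About 0.22 kg
- drying_board: fixed pale wooden drying board on battens, 156 mm along x, 220 mm along y, top 43.5 mm above the table (1.5 mm below the deck), standing about 5 mm from the front edge of the bed's deck and in line with it, same heading as the bed within a degree or so; origin on the table under its middle
- cartridge: bystander: clay cartridge lying on the table, 170 mm long, black square ends
- motor: bystander: stepper motor, 42 mm square, 64 mm tall with its shaft
- slip_jar: bystander: jar, 64 mm diameter, 85 mm tall
- test_cup: bystander: small pale cup, 60 mm diameter, 55 mm tall
- test_vase: bystander: small pale vase, 56 mm diameter, 60 mm tall
- spatula: bystander: spatula lying on the table, 190 mm long
- spanner: bystander: spanner lying on the table, 140 mm long
Things that resemble listed ones, but are neither listed nor needed, are in the scene too. Of the things shaped like the wedge, the yellow one is meant.

How it is judged (in metres and radians):
On the way, in this order (a step that is already met when the one before it is completed fails the run):
1. the wedge alone holds the keeper up clear of the bat, with the hand off both (value of joint keeper above 0.22 rad and horizontal distance between keeper_foot and wedge below 0.06 m and contact force between the fingers and wedge below 0.3 N and contact force between each of the arm, the fingers and bed below 0.3 N), for 0.3 s.
2. the bat is wholly off the bed, over the drying board, the keeper still propped (y of bat in the frame of bed below -0.178 m and value of joint keeper above 0.22 rad), for 0.2 s.
At the end, for the whole second after the job is handed in: The bat lies flat and at rest wholly on the drying board (its middle within 17 mm across and 32 mm along of the board's middle, turned less than 0.12 rad), the pot still stands upright where it was on the bat, and the keeper is still propped up (above 0.22 rad) on the wedge (x of bat in the frame of drying_board between -0.017 and 0.017 m and y of bat in the frame of drying_board between -0.032 and 0.032 m and height (world z) of bat below 0.047 m and angle between bat's own z axis and vertical below 0.03 rad and angle between the y axis of bat and the y axis of drying_board, either way round below 0.12 rad and linear speed of each of bat, pot below 0.02 m/s and angle between pot's own z axis and vertical below 0.06 rad and value of joint keeper above 0.22 rad and horizontal distance between keeper_foot and wedge below 0.06 m and z of pot in the frame of bat above 0.008 m); the robot touches nothing.
It fails at once if the robot touches the wet pot (contact force between any of the fingers, the arm and pot above 0.2 N).
It fails at once if the pot is tipped by more than about 11 degrees (angle between pot's own z axis and vertical above 0.2 rad).
It fails at once if the pot has slid on its bat: its middle more than about 10 mm off the place it is set down in (x of pot in the frame of bat above 0.014 m or x of pot in the frame of bat below -0.014 m or y of pot in the frame of bat above 0.051 m or y of pot in the frame of bat below 0.026 m).
It fails at once if the bat is lifted more than 20 mm off the bed (height (world z) of bat above 0.065 m).
It fails at once if a bystander is pushed more than 30 mm (distance of any of cartridge, motor, slip_jar, test_cup, test_vase, spatula, spanner from where it was at the start of the episode above 0.03 m).
It also fails if it takes over 64 s, if anything falls off the work surface, if the arm or the gripper's body presses on something with over 40 N, if the wrist force passes 120 N, or if a joint passes its speed limit or range.

### The arm

A 6-joint arm with a two-finger parallel gripper is mounted at the origin on the work surface. World frame = base frame: x ahead of the robot, y to its left, z up, the work surface at z = 0. Lengths are in mm, angles in rad, forces in N, time in s.
With the tool pointing down it reaches from about 275 to 1000 mm from the base axis. Payload 8.4 kg.
Tool frame: the origin (TCP) lies at the very end of the fingers, on their centre line; the grasp point (between the pads) lies 19 mm behind it (r.tcp_to_grasp is the distance from the TCP to the grasp point, in mm); z points along the fingers, y is the line along which they close (so a half turn about z gives the same grasp; the last joint's range is limited). The gripper opens to 85 mm and grips with 20 to 120 N. Pads are 22 mm wide; open, the fingers measure 114 mm over their backs; the gripper's body (76 mm by 85 mm) begins 54 mm behind the grasp point. The pads swing forward as they close: fully open they stand 13 mm farther back than shut.
Start: joints at [-1.159, 0.353, 1.633, -0, 1.155, -0.002], TCP at [251.306, -572.253, 231.281] pointing down, gripper open.
Joint ranges: [-2.63, 2.63], [-0.92, 2.1], [0.06, 2.66], [-1.3, 4.44], [0, 2.69], [-3.02, 3.02]. Speed limits (rad/s): [2.22, 2.22, 2.79, 3.14, 3.14, 3.14].

### API

Orientations are given as [roll, pitch, yaw] about the fixed x, y, z axes, in that order (R = Rz(yaw) Ry(pitch) Rx(roll)).
In Python, from rig import r gives the robot as it stands. The module is installed in compiled form; this text tells all that it offers.
- The arm moves only by the tool play_rows, never from a script. Its argument "rows" is a list of rows, each an object with "dp": the shift along the tool's x, y, z in units of 40 mm (1.0 is 40 mm), a list of three; "turn": the turn, a rotation vector about the tool's x, y, z in units of 6 degrees (1.0 is 6 degrees), a list of three; "fingers": the closure, from 0 (fully open) to 1 (shut). In form: [{"dp": [tx, ty, tz], "turn": [wx, wy, wz], "fingers": fingers}, ...]. A call has 1 to 5 rows; each row shifts and turns the commanded pose from where the row before left it, along the tool's axes as they then stand; what a row does not reach is not made up. A row lasts 1/12 s, in which the tool goes at most 41.7 mm and 7.16 degrees, less where a joint would pass 70% of its speed; a pose out of reach is approached as far as the arm can. A call is refused whole if a number of a shift passes 1 or a number of a turn 1, either way. A call with a gripper value outside its range is refused whole. The fingers move at their own pace and stop on an object; "force" is the grip in N (left out, the last holds). Time passes only in rows, so rows that do not move let the fingers close. It gives the time, the measured TCP pose, the force, the opening and the grip force at its end, in the units of the state.
- r.sense(): the state, without advancing time (a new reading comes with each control period).
- r.grab_frame(name): name is "scene" or "side" or "wrist"; returns a dict with "pixels" (480x640x3 uint8, red, green, blue), "fx", "fy", "cx", "cy" (pixels), "dist" ([k1, k2, p1, p2, k3] as OpenCV has them; the pictures are not rectified), "pose" (4x4, takes a point from camera to world coordinates). Camera axes: x right, y down, z forward; pixel columns grow to the right and rows downward; lengths in mm; the calibration is good to about 2 mm. A picture is of the moment at which its call begins. There is no depth.
- r.sign_off(): hands the job in; it is judged then, once.
The state is a dict: "clock": time; "qpos": joint angles; "qvel": joint speeds; "joint_efforts": joint torques, N m; "eef_pos": TCP position; "tcp_rot": TCP orientation; "contact_force": force on the tool from outside, world axes, zero at the start; "wrist_torque": the same for the moment, N m; "opening": opening from 0.0 (shut) to 1.0 (fully open); "grasp_force": force on a finger pad.
Only numpy, scipy, OpenCV 4.12 (cv2) and the standard library are available. Lean on these libraries where they do the work, as an engineer would, in place of code of your own. Each camera call takes 0.05 s, during which the arm holds its last target. There are 200 camera calls.

## Working session

There is one attempt and no reset: what is moved stays moved. The work goes in short steps, Python scripts to look and compute and a tool call to move; the robot and the scene stay as the last step left them, time stands still between calls to the robot, and variables do not carry over. Pictures are saved under pics/ and viewed, at most 10 in all, crops included, and the job is handed in when it is done.

Besides the shell and the picture viewer there is one more tool, called after "Call:" as name([rows], argument=value, ...), one row to a line, values as JSON. play_rows: Moves the arm, as the interface text tells. Its arguments: {"type":"object","properties":{"rows":{"type":"array"},"force":{"type":"number"}},"required":["rows"]}

```bash
mkdir -p pics; python3 - <<'E'
from rig import r
import cv2,json
for n in("scene","side"):
    f=r.grab_frame(n); cv2.imwrite(f"pics/{n}0.png",f["pixels"][:,:,::-1]); print(n,f["fx"],f["dist"],f["pose"].round(3).tolist() if hasattr(f["pose"],'round') else f["pose"])
print(r.sense())
E
```

```text
scene 540.8343515712502 [-0.12072397  0.          0.          0.          0.        ] [[0.387, 0.725, -0.57, 1303.737], [0.922, -0.294, 0.252, -495.109], [0.015, -0.623, -0.782, 1135.364], [0.0, 0.0, 0.0, 1.0]]
side 456.2585311754524 [0.00530217 0.         0.         0.         0.        ] [[-0.988, -0.095, 0.12, 398.764], [-0.152, 0.488, -0.86, 997.788], [0.023, -0.868, -0.496, 754.316], [0.0, 0.0, 0.0, 1.0]]
{'clock': 0.1, 'qpos': array([-1.15938498e+00,  3.53620457e-01,  1.63408812e+00, -1.00103785e-05,
        1.15519404e+00, -2.36019791e-03]), 'qvel': array([ 0.00083333, -0.00181737, -0.00213769, -0.00092372,  0.00093192,
       -0.00159762]), 'joint_efforts': array([-2.27887685e-03, -6.06357694e+01, -3.42819393e+01, -1.43764182e-04,
        3.84537314e-03, -3.44415866e-06]), 'eef_pos': array([ 251.13286773, -571.84026426,  230.5986592 ]), 'tcp_rot': array([-3.14028268e+00,  6.06113808e-06,  4.13775593e-01]), 'contact_force': array([-0.04765985, -0.27842468, -1.59322856]), 'wrist_torque': array([0.01745438, 0.02363788, 0.01922741]), 'grasp_force': 0.0, 'opening': 1.0012300761262691}
```

View pics/scene0.png

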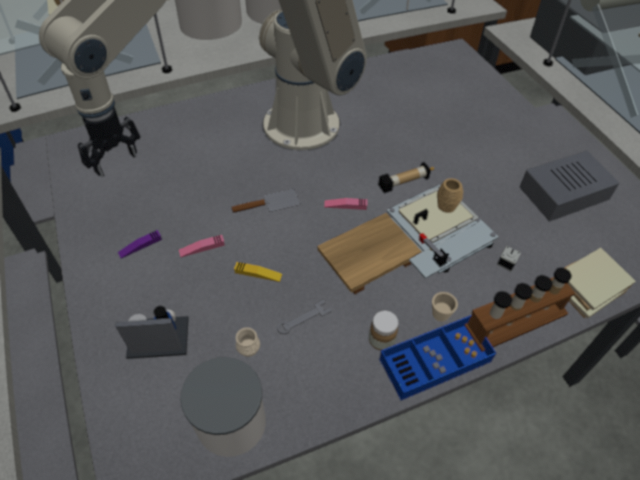

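View pics/side0.png

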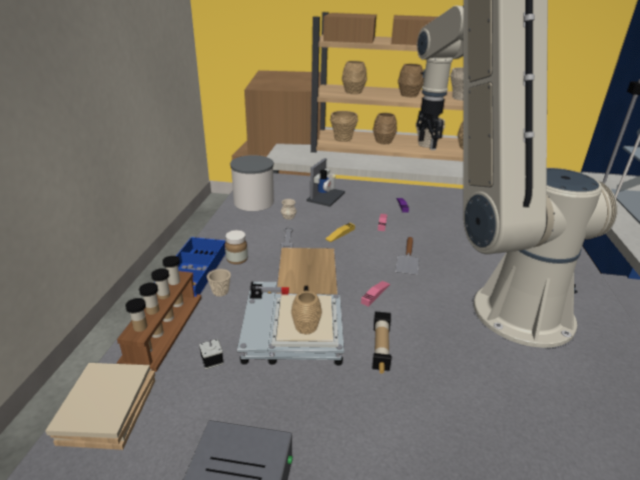

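In the scene view the wedge-like things are yellow (258,271), pink (346,203), pink (202,245) and purple (139,244). The yellow one matches the description. The bed is at about (440,225), the red lip at (422,238), the handle at (420,214) and the board at (370,250). I'll check with a close crop and measure.

```bash
cat > h.py <<'E'
import numpy as np,cv2
from rig import r
def K(f): return np.array([[f["fx"],0,f["cx"]],[0,f["fy"],f["cy"]],[0,0,1.]])
def ray(f,p):
    u=cv2.undistortPoints(np.array(p,float).reshape(-1,1,2),K(f),np.array(f["dist"]))[:,0]
    T=np.array(f["pose"]); d=np.c_[u,np.ones(len(u))]@T[:3,:3].T
    return T[:3,3],d
def onz(f,p,z):
    o,d=ray(f,p); return (o+d*((z-o[2])/d[:,2])[:,None])[:,:2]
def proj(f,P):
    T=np.linalg.inv(np.array(f["pose"])); P=np.array(P,float).reshape(-1,3)
    return cv2.projectPoints(P,cv2.Rodrigues(T[:3,:3])[0],T[:3,3],K(f),np.array(f["dist"]))[0][:,0]
def tri(f1,p1,f2,p2):
    o,d=ray(f1,p1);q,e=ray(f2,p2);d=d[0];e=e[0]
    s=np.linalg.lstsq(np.c_[d,-e],q-o,rcond=None)[0]; a=o+s[0]*d;b=q+s[1]*e
    return (a+b)/2,np.linalg.norm(a-b)
def hsv(f): return cv2.cvtColor(f["pixels"],cv2.COLOR_RGB2HSV)
def blobs(m,amin=8):
    n,l,s,c=cv2.connectedComponentsWithStats(m.astype(np.uint8)); return [(c[i].round(1),s[i].tolist(),l==i) for i in range(1,n) if s[i][4]>=amin]
E
python3 - <<'E'
from h import *
f=r.grab_frame("scene"); g=r.grab_frame("side")
H=hsv(f)
m=(abs(H[...,0].astype(int)-23)<6)&(H[...,1]>190)&(H[...,2]>90)
for b in blobs(m): print("yel",b[0],b[1])
y=max(blobs(m[200:320,180:320]),key=lambda b:b[1][4])[2]
yx=np.argwhere(y)[:,::-1]+[180,200]
print(cv2.minAreaRect(onz(f,yx,12).astype(np.float32)))
a=f["pixels"][225:300,215:315];b=f["pixels"][175:285,310:505]
A=cv2.resize(a,None,fx=4,fy=4,interpolation=2);B=cv2.resize(b,None,fx=4,fy=4,interpolation=2)
o=np.zeros((A.shape[0]+B.shape[0]-150,780,3),np.uint8)
o=np.zeros((600,780,3),np.uint8);o[:440]=B;o[440:,:400]=A[70:230]
cv2.imwrite("pics/crop1.png",o[:,:,::-1])
c=cv2.resize(g["pixels"][205:370,195:395],None,fx=4,fy=3.6,interpolation=2);cv2.imwrite("pics/crop2.png",c[:,:,::-1])
E
```

```text
yel [257.6 271.5] [236, 264, 44, 16, 313]
((512.1102294921875, -321.0592956542969), (114.99983978271484, 25.314847946166992), 52.73396682739258)
```

View pics/crop1.png

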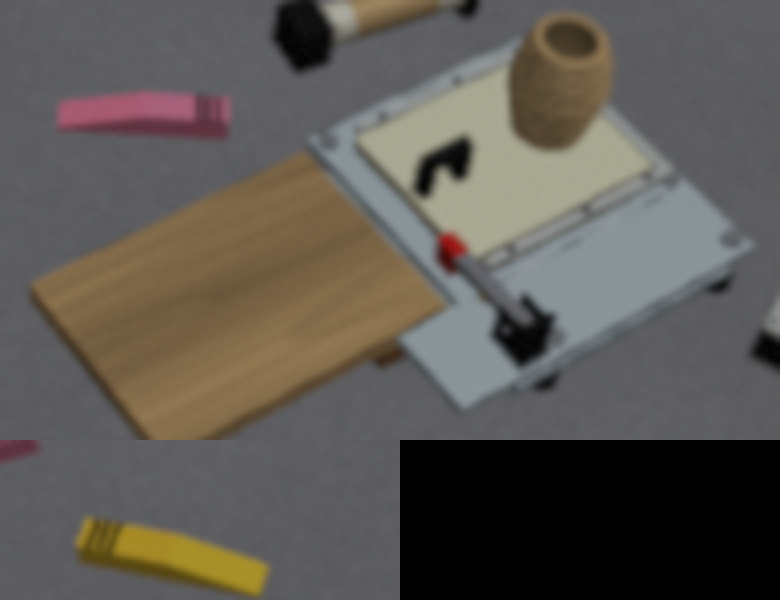

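View pics/crop2.png

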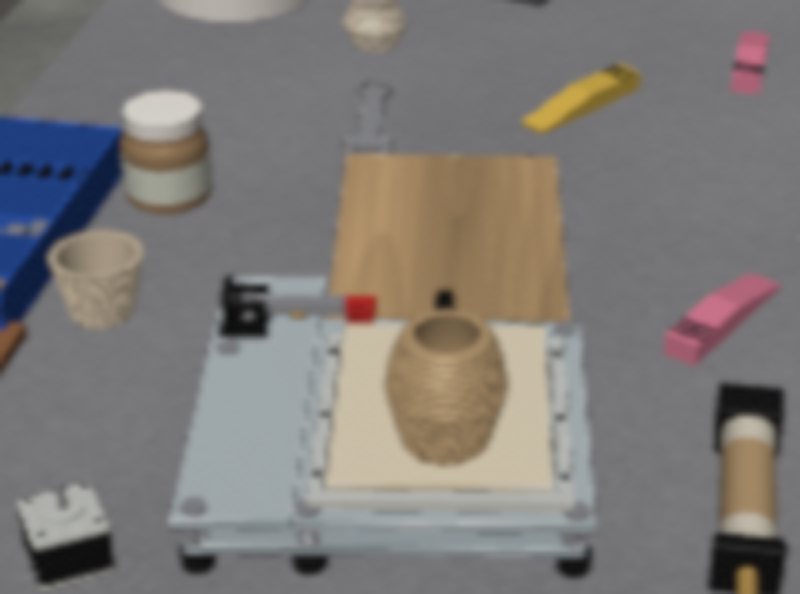

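The crops confirm the yellow wedge: butt with black bars at (240,267), nose at (280,277). They also show the keeper on the deck's +x side with its red lip at (422,238). Next I measure the bed, board and wedge.

```bash
python3 - <<'E'
from h import *
f=r.grab_frame("scene"); g=r.grab_frame("side")
c1=lambda x,y:(310+(x+.0)/4-.4,175+y/4-.4)
c2=lambda x,y:(195+x/4-.4,205+y/3.6-.4)
print("board scene",onz(f,[c1(308,153),c1(447,303),c1(32,285)],43.5).round(1).tolist())
print("board side",onz(g,[c2(570,320),c2(328,318),c2(557,156),c2(348,154)],43.5).round(1).tolist())
print("bat scene",onz(f,[c1(357,143),c1(655,165)],57).round(1).tolist())
print("bat side",onz(g,[c2(552,487),c2(327,487)],57).round(1).tolist())
print("deck scene",onz(f,[c1(753,242),c1(463,410),c1(400,342)],45).round(1).tolist())
print("deck side",onz(g,[c2(595,523),c2(168,523),c2(218,277)],45).round(1).tolist())
for n,a,b in(("lip",(452,252),(361,308)),("handle",(455,152),(445,298))):
    print(n,[v.round(1) for v in tri(f,c1(*a),g,c2(*b))])
w=lambda x,y:(215+x/4-.4,225+(y-370)/4-.4)
print("wedge butt top",onz(f,[w(87,518),w(80,548),w(122,525),w(116,556)],19).round(1).tolist(),"nose",onz(f,[w(269,566),w(261,594)],2).round(1).tolist())
s=lambda x,y:c2(x,y)
print("wedge side nose",onz(g,[s(523,122),s(545,131)],3).round(1).tolist(),"butt",onz(g,[s(622,63),s(638,78)],19).round(1).tolist())
E
```

```text
board scene [[482.3, 58.8], [630.7, 83.4], [516.8, -157.8]]
board side [[478.8, 59.3], [631.3, 85.1], [514.6, -161.2], [668.2, -134.9]]
bat scene [[496.8, 86.8], [589.7, 265.8]]
bat side [[467.4, 245.1], [588.5, 266.8]]
deck scene [[664.7, 298.8], [708.7, 50.7], [647.6, 39.4]]
deck side [[441.6, 259.0], [668.9, 299.4], [713.3, 52.1]]
lip [array([607.5,  96.2,  63.4]), np.float64(0.8)]
handle [array([552.7, 121. ,  95.7]), np.float64(7.0)]
wedge butt top [[468.1, -363.0], [489.1, -374.2], [481.9, -343.9], [503.6, -354.8]] nose [[535.8, -264.3], [554.2, -276.5]]
wedge side nose [[555.8, -280.8], [536.1, -268.2]] butt [[484.8, -379.7], [468.8, -352.7]]
```

Bed origin is about (542,175) with yaw 0.175. The wedge centre is about (512,-320) with yaw 0.95. I'll move above the wedge butt.

Call:
play_rows([
  {"dp": [0.84,-0.28,0.2],"turn": [0,0,0],"fingers": 0.4},
  {"dp": [0.84,-0.28,0.2],"turn": [0,0,0],"fingers": 0.4},
  {"dp": [0.84,-0.28,0.2],"turn": [0,0,0],"fingers": 0.4},
  {"dp": [0.84,-0.28,0.2],"turn": [0,0,0],"fingers": 0.4},
  {"dp": [0.84,-0.28,0.2],"turn": [0,0,0],"fingers": 0.4},
])

```text
clock: 0.72
eef_pos: [383.5, -452.3, 191.0]
tcp_rot: [3.141, -0.0, 0.413]
contact_force: [0.8, -0.2, 0.3]
opening: 0.601
grasp_force: 0.0
```

Call:
play_rows([
  {"dp": [0.84,-0.28,0.2],"turn": [0,0,0],"fingers": 0.4},
  {"dp": [0.84,-0.28,0.2],"turn": [0,0,0],"fingers": 0.4},
  {"dp": [0.84,-0.28,0.2],"turn": [0,0,0],"fingers": 0.4},
  {"dp": [0.84,-0.28,0.2],"turn": [0,0,0],"fingers": 0.4},
  {"dp": [0,0,0],"turn": [0,0,-1],"fingers": 0.4},
])

```text
clock: 1.13
eef_pos: [491.0, -354.1, 157.8]
tcp_rot: [-3.14, -0.001, 0.518]
contact_force: [-0.7, 0.6, 0.3]
opening: 0.599
grasp_force: 0.0
```

Call:
play_rows([
  {"dp": [0,0,0],"turn": [0,0,-1],"fingers": 0.4},
  {"dp": [0,0,0],"turn": [0,0,-1],"fingers": 0.4},
  {"dp": [0,0,0],"turn": [0,0,-1],"fingers": 0.4},
  {"dp": [0,0,0],"turn": [0,0,-1],"fingers": 0.4},
  {"dp": [0,0,0],"turn": [0,0,0],"fingers": 0.4},
])

```text
clock: 1.55
eef_pos: [487.7, -358.3, 159.2]
tcp_rot: [-3.141, 0.0, 0.942]
contact_force: [0.4, 0.8, -0.4]
opening: 0.599
grasp_force: 0.0
```

```bash
python3 - <<'E'
from h import *
s=r.sense();print(s["eef_pos"],s["tcp_rot"],s["contact_force"],s["opening"])
f=r.grab_frame("wrist");print(np.array(f["pose"]).round(2).tolist());cv2.imwrite("pics/w1.png",f["pixels"][:,:,::-1])
H=hsv(f);m=(abs(H[...,0].astype(int)-23)<6)&(H[...,1]>170)&(H[...,2]>70)
for b in blobs(m,100):
    yx=np.argwhere(b[2])[:,::-1];print(b[0],b[1],[cv2.minAreaRect(onz(f,yx,z).astype(np.float32)) for z in(10,19)])
E
```

```text
[ 487.66361163 -358.27844918  159.20433625] [-3.14142069e+00  2.56462729e-05  9.42267604e-01] [ 0.36473219  0.75978741 -0.40206663] 0.5992983375255582
[[0.81, -0.56, -0.18, 535.92], [-0.59, -0.77, -0.25, -293.32], [-0.0, 0.31, -0.95, 300.9], [0.0, 0.0, 0.0, 1.0]]
[323.6 151.9] [308, 89, 31, 127, 3674] [((519.2512817382812, -310.7531433105469), (97.1988525390625, 22.813127517700195), 54.46194076538086), ((519.7671508789062, -310.2136535644531), (94.191650390625, 22.10733985900879), 54.46195983886719)]
[324.4 221. ] [311, 219, 28, 6, 142] [((487.99652099609375, -354.8572082519531), (4.2914018630981445, 22.435749053955078), 53.97344970703125), ((489.4793395996094, -352.95318603515625), (4.158614158630371, 21.741634368896484), 53.973384857177734)]
[324.3 229.4] [311, 227, 28, 6, 159] [((483.91943359375, -360.4396667480469), (4.351422309875488, 22.60267448425293), 53.9750862121582), ((485.52838134765625, -358.3629150390625), (4.216801643371582, 21.903390884399414), 53.974998474121094)]
[325.3 238.6] [312, 235, 28, 8, 190] [((479.9263000488281, -367.3031311035156), (6.189486503601074, 22.801589965820312), 53.97821807861328), ((481.6588134765625, -365.0140075683594), (5.997990608215332, 22.096134185791016), 53.97834396362305)]
```

View pics/w1.png

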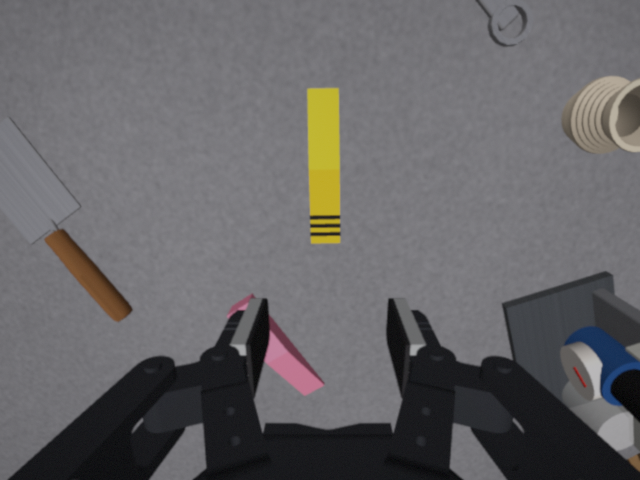

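The wrist view shows the yellow wedge straight ahead, nose at (323,88) and butt bars at (325,225), aligned with the fingers. I'm descending to grip it.

Call:
play_rows([
  {"dp": [0.07,-0.02,1],"turn": [0,0,0],"fingers": 0.4},
  {"dp": [0,0,1],"turn": [0,0,0],"fingers": 0.4},
  {"dp": [0,0,1],"turn": [0,0,0],"fingers": 0.4},
  {"dp": [0,0,0.75],"turn": [0,0,0],"fingers": 0.4},
  {"dp": [0,0,0.13],"turn": [0,0,0],"fingers": 0.4},
])

```text
clock: 2.02
eef_pos: [485.6, -353.4, -0.9]
tcp_rot: [-3.134, 0.0, 0.934]
contact_force: [-1.3, -0.8, 0.5]
opening: 0.599
grasp_force: 0.0
```

Call:
play_rows([
  {"dp": [0,0,0],"turn": [0,0,0],"fingers": 1},
  {"dp": [0,0,0],"turn": [0,0,0],"fingers": 1},
  {"dp": [0,0,0],"turn": [0,0,0],"fingers": 1},
  {"dp": [0,0,0],"turn": [0,0,0],"fingers": 1},
  {"dp": [0,0,0],"turn": [0,0,0],"fingers": 1},
], force=60)

```text
clock: 2.43
eef_pos: [489.7, -356.4, 5.9]
tcp_rot: [3.139, -0.0, 0.937]
contact_force: [0.7, 0.6, -1.2]
opening: 0.265
grasp_force: 60.0
```

Call:
play_rows([
  {"dp": [0,0,-0.5],"turn": [0,0,0],"fingers": 1},
  {"dp": [0,0,-0.9],"turn": [0,0,0],"fingers": 1},
  {"dp": [0,0,-0.9],"turn": [0,0,0],"fingers": 1},
  {"dp": [0,0,-0.9],"turn": [0,0,0],"fingers": 1},
  {"dp": [0,0,0],"turn": [0,0,0],"fingers": 1},
])

```text
clock: 2.85
eef_pos: [492.3, -358.3, 140.3]
tcp_rot: [3.13, -0.0, 0.937]
contact_force: [1.5, -1.4, -0.0]
opening: 0.263
grasp_force: 60.0
```

```bash
python3 - <<'E'
from h import *
s=r.sense();print(s["eef_pos"],s["tcp_rot"],s["opening"])
f=r.grab_frame("scene")
print("jar",onz(f,[(385,320)],85),"cup",onz(f,[(445,299)],55),"spanner",onz(f,[(283,329),(326,308)],3))
E
```

```text
[ 492.31022823 -358.30400096  140.29458848] [ 3.12966012e+00 -2.51930823e-05  9.37119561e-01] 0.26302941147525044
jar [[ 798.45513173 -111.68094633]] cup [[787.98136707  58.04286126]] spanner [[ 688.66781652 -317.77433411]
 [ 673.57532899 -200.22958768]]
```

Everything is clear of the path, so I'm carrying the wedge to a spot ahead of the lane.

Call:
play_rows([
  {"dp": [0.95,-0.14,0],"turn": [0,0,0],"fingers": 1},
  {"dp": [0.95,-0.14,0],"turn": [0,0,0],"fingers": 1},
  {"dp": [0.95,-0.14,0],"turn": [0,0,0],"fingers": 1},
  {"dp": [0.95,-0.14,0],"turn": [0,0,0],"fingers": 1},
  {"dp": [0.95,-0.14,0],"turn": [0,0,0],"fingers": 1},
])

```text
clock: 3.32
eef_pos: [578.6, -184.2, 131.7]
tcp_rot: [-3.141, 0.0, 0.937]
contact_force: [0.2, -0.5, -0.2]
opening: 0.26
grasp_force: 60.0
```

Call:
play_rows([
  {"dp": [0.95,-0.14,0],"turn": [0,0,0],"fingers": 1},
  {"dp": [0.95,-0.14,0],"turn": [0,0,0],"fingers": 1},
  {"dp": [0.95,-0.14,0],"turn": [0,0,0],"fingers": 1},
  {"dp": [0.6,-0.1,0],"turn": [0,0,0],"fingers": 1},
  {"dp": [0,0,0],"turn": [0,0,-0.96],"fingers": 1},
])

```text
clock: 3.73
eef_pos: [645.2, -57.8, 131.6]
tcp_rot: [3.141, -0.002, 1.039]
contact_force: [0.1, -0.0, -0.9]
opening: 0.264
grasp_force: 60.0
```

Call:
play_rows([
  {"dp": [0,0,0],"turn": [0,0,-0.96],"fingers": 1},
  {"dp": [0,0,0],"turn": [0,0,-0.96],"fingers": 1},
  {"dp": [0,0,0],"turn": [0,0,-0.96],"fingers": 1},
  {"dp": [0,0,0],"turn": [0,0,-0.96],"fingers": 1},
  {"dp": [0,0,0],"turn": [0,0,-0.96],"fingers": 1},
])

```text
clock: 4.15
eef_pos: [642.9, -62.2, 131.4]
tcp_rot: [-3.141, -0.0, 1.545]
contact_force: [0.5, -0.5, -0.6]
opening: 0.266
grasp_force: 60.0
```

Call:
play_rows([
  {"dp": [0,0,0],"turn": [0,0,-0.96],"fingers": 1},
  {"dp": [0,0,0],"turn": [0,0,-0.96],"fingers": 1},
  {"dp": [0,0,0],"turn": [0,0,0],"fingers": 1},
  {"dp": [0,0,0],"turn": [0,0,0],"fingers": 1},
])

```text
clock: 4.48
eef_pos: [643.1, -62.4, 131.6]
tcp_rot: [-3.141, -0.0, 1.738]
contact_force: [-0.1, -0.1, 0.2]
opening: 0.26
grasp_force: 60.0
```

```bash
python3 - <<'E'
from h import *
s=r.sense();print(s["eef_pos"],s["tcp_rot"],s["opening"])
f=r.grab_frame("wrist");np.save("w2.npy",f,allow_pickle=True);cv2.imwrite("pics/w2.png",f["pixels"][:,:,::-1])
E
```

```text
[643.06151964 -62.35419215 131.61332689] [-3.14088539e+00 -1.86819312e-04  1.73843364e+00] 0.2596180307245889
```

View pics/w2.png

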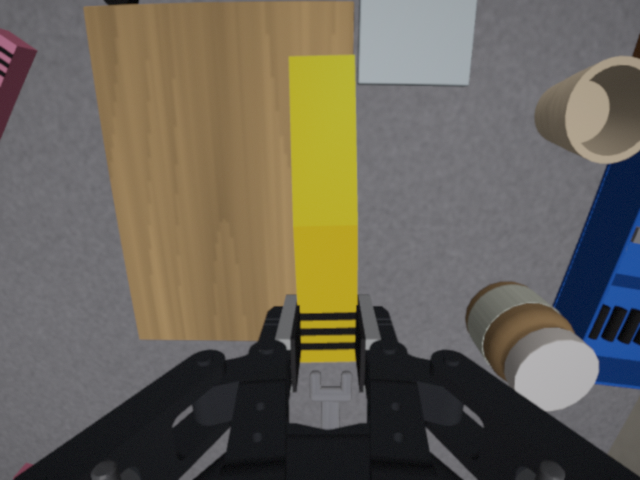

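The wrist view shows the wedge held straight, nose corners (289,57) and (354,55). The deck tongue's front edge runs (359,83)–(470,85), and the board's near-left corner is (137,340).

```bash
python3 - <<'E'
from h import *
f=np.load("w2.npy",allow_pickle=True).item()
n=onz(f,[(289,57),(354,55)],131);print("nose",n.tolist(),np.linalg.norm(n[0]-n[1]))
print("butt top",onz(f,[(300,362),(356,360)],146).tolist(), "shoulder",onz(f,[(294,226),(357,226)],146).tolist())
d=onz(f,[(359.5,83.5),(470,85)],45);print("deck",d.tolist(),np.linalg.norm(d[0]-d[1]))
b=onz(f,[(138,340),(87,8),(353,2)],43.5);print("board",b.tolist())
E
```

```text
nose [[613.4961216529797, 37.061392732353056], [636.336579811477, 41.569240438064504]] 23.281048512211697
butt top [[635.3837816072376, -78.50431505776245], [658.2448176932236, -73.61433992162901]] shoulder [[624.843210391986, -20.55013152972414], [647.5007915656197, -16.714888474597842]]
deck [[645.5388298078683, 42.00527073258826], [709.9097763416052, 52.68677961572623]] 65.25115623243595
board [[516.6735079676708, -157.50301255323103], [484.1606805018948, 58.22158282068362], [633.954999101123, 83.69714132123661]]
```

Call:
play_rows([
  {"dp": [0.5,0.4,0],"turn": [0,0,0.1],"fingers": 1},
  {"dp": [0.5,0.4,0],"turn": [0,0,0],"fingers": 1},
  {"dp": [0,0,0.9],"turn": [0,0,0],"fingers": 1},
  {"dp": [0,0,0.9],"turn": [0,0,0],"fingers": 1},
  {"dp": [0,0,0],"turn": [0,0,0],"fingers": 1},
])

```text
clock: 4.95
eef_pos: [663.8, -17.0, 53.6]
tcp_rot: [-3.132, -0.002, 1.729]
contact_force: [-2.1, 0.6, -1.6]
opening: 0.262
grasp_force: 60.1
```

Call:
play_rows([
  {"dp": [0,0,0],"turn": [0,0,0],"fingers": 1},
])

```text
clock: 5.03
eef_pos: [666.6, -17.5, 58.4]
tcp_rot: [-3.137, -0.001, 1.729]
contact_force: [-0.3, -0.1, 0.1]
opening: 0.266
grasp_force: 60.1
```

```bash
python3 - <<'E'
from h import *
s=r.sense();print(s["eef_pos"],s["tcp_rot"],s["contact_force"])
f=r.grab_frame("wrist");np.save("w3.npy",f,allow_pickle=True);cv2.imwrite("pics/w3.png",f["pixels"][:,:,::-1])
E
```

```text
[666.55357894 -17.54302732  58.37004843] [-3.13679782e+00 -9.04505988e-04  1.72938727e+00] [-0.29665214 -0.12469379  0.0954899 ]
```

View pics/w3.png

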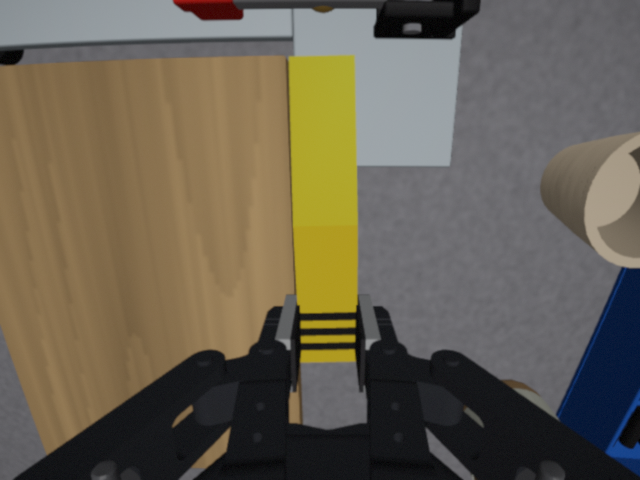

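The wedge nose (322,57) lines up with the brass foot (321,8), and the tongue's front edge lies at row 166.

```bash
python3 - <<'E'
from h import *
f=np.load("w3.npy",allow_pickle=True).item()
z=54
n=onz(f,[(288,57),(354,56)],z+4).mean(0);b=onz(f,[(300,362),(356,361)],z+19).mean(0)
F=onz(f,[(321,8)],57)[0];d=(n-b)/np.linalg.norm(n-b);print(n,b,np.linalg.norm(n-b),np.arctan2(d[1],d[0]),"foot",F)
v=F-n;print("along",v@d,"lateral right",v@np.array([d[1],-d[0]]))
e=onz(f,[(293.5,12),(293.5,52)],45);print("tongue left edge",e); e=onz(f,[(452,165),(461,45)],45);print("tongue right",e,np.arctan2(*(e[1]-e[0])[::-1]))
print("deck front",onz(f,[(30,46),(285,38)],45))
E
```

```text
[649.15644037  84.04488122] [670.22949869 -31.3486401 ] 117.30191196048696 1.7514249833286957 foot [646.71709563  99.70134452]
along 15.839971012338022 lateral right 0.4129939815818906
tongue left edge [[635.84188866  99.93605887]
 [637.73151569  86.01480704]]
tongue right [[709.73151858  53.54774647]
 [701.62047355  99.14668834]] 1.7468330269155043
deck front [[531.97686282  74.03651316]
 [633.81546745  90.45939139]]
```

Call:
play_rows([
  {"dp": [0,0,0.25],"turn": [0,0,0],"fingers": 1},
  {"dp": [0.2,0,0],"turn": [0,0,0],"fingers": 1},
  {"dp": [0.2,0,0],"turn": [0,0,0],"fingers": 1},
  {"dp": [0.2,-0.01,0],"turn": [0,0,0],"fingers": 1},
  {"dp": [0.2,0,0],"turn": [0,0,0],"fingers": 1},
])

```text
clock: 5.5
eef_pos: [663.1, 14.9, 50.9]
tcp_rot: [3.141, 0.0, 1.731]
contact_force: [-0.2, 0.3, -1.3]
opening: 0.266
grasp_force: 60.1
```

Call:
play_rows([
  {"dp": [0.2,-0.01,0],"turn": [0,0,0],"fingers": 1},
  {"dp": [0.2,0,0],"turn": [0,0,0],"fingers": 1},
  {"dp": [0.2,0,0],"turn": [0,0,0],"fingers": 1},
  {"dp": [0.2,-0.01,0],"turn": [0,0,0],"fingers": 1},
  {"dp": [0.2,0,0],"turn": [0,0,0],"fingers": 1},
])

```text
clock: 5.92
eef_pos: [656.4, 52.8, 50.9]
tcp_rot: [3.14, 0.002, 1.732]
contact_force: [1.2, -9.6, 2.7]
opening: 0.262
grasp_force: 60.5
```

Call:
play_rows([
  {"dp": [0.2,-0.01,0],"turn": [0,0,0],"fingers": 1},
  {"dp": [0.2,0,0],"turn": [0,0,0],"fingers": 1},
  {"dp": [0.05,0,0],"turn": [0,0,0],"fingers": 1},
  {"dp": [0,0,0],"turn": [0,0,0],"fingers": 1},
  {"dp": [0,0,0],"turn": [0,0,0],"fingers": 1},
])

```text
clock: 6.33
eef_pos: [653.1, 72.1, 50.9]
tcp_rot: [3.14, -0.001, 1.731]
contact_force: [-0.0, 5.2, 6.1]
opening: 0.267
grasp_force: 60.9
```

```bash
python3 - <<'E'
from h import *
s=r.sense();print(s["eef_pos"],s["tcp_rot"],s["contact_force"],s["opening"])
f=r.grab_frame("wrist");np.save("w4.npy",f,allow_pickle=True)
g=r.grab_frame("scene")
a=cv2.resize(f["pixels"],(400,300));b=cv2.resize(g["pixels"][180:290,370:510],None,fx=2.85,fy=2.72)
o=np.zeros((300,800,3),np.uint8);o[:,:400]=a;o[:b.shape[0],400:400+b.shape[1]]=b[:300,:400]
cv2.imwrite("pics/w4.png",o[:,:,::-1])
E
```

```text
[653.05694741  72.09037841  50.86797943] [ 3.14004091e+00 -1.12112003e-03  1.73127119e+00] [-0.02342459  5.18757676  6.07140469] 0.26745648060477445
```

View pics/w4.png

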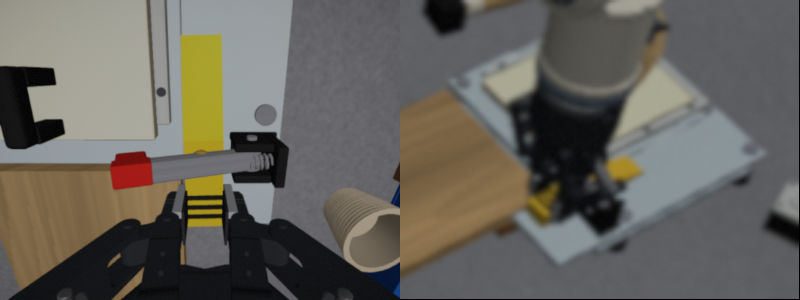

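The wedge is under the foot and the keeper is propped: the bar at rows 165–175 is tilted up and the shoulder has gone past it. I'm releasing and backing off.

Call:
play_rows([
  {"dp": [0,0,0],"turn": [0,0,0],"fingers": 0.5},
  {"dp": [0,0,0],"turn": [0,0,0],"fingers": 0.5},
  {"dp": [0,0,0],"turn": [0,0,0],"fingers": 0.5},
  {"dp": [0,0,0],"turn": [0,0,0],"fingers": 0.5},
  {"dp": [0,0,0],"turn": [0,0,0],"fingers": 0.5},
])

```text
clock: 6.85
eef_pos: [652.2, 70.8, 49.8]
tcp_rot: [-3.141, 0.0, 1.731]
contact_force: [0.4, -0.5, 0.2]
opening: 0.501
grasp_force: 0.0
```

Call:
play_rows([
  {"dp": [-0.4,0,-0.1],"turn": [0,0,0],"fingers": 0.5},
  {"dp": [-0.5,0,-0.2],"turn": [0,0,0],"fingers": 0.5},
  {"dp": [-0.4,0,-0.9],"turn": [0,0,0],"fingers": 0.5},
  {"dp": [0,0,-1],"turn": [0,0,0],"fingers": 0.5},
  {"dp": [0,0,-1],"turn": [0,0,0],"fingers": 0.5},
])

```text
clock: 7.27
eef_pos: [660.2, 17.6, 178.9]
tcp_rot: [-3.14, 0.0, 1.73]
contact_force: [0.5, 0.3, -0.5]
opening: 0.5
grasp_force: 0.0
```

Call:
play_rows([
  {"dp": [0,0,-0.2],"turn": [0,0,0],"fingers": 0.5},
  {"dp": [0,0,0],"turn": [0,0,0],"fingers": 0.5},
])

```text
clock: 7.43
eef_pos: [663.2, 18.7, 190.6]
tcp_rot: [3.134, 0.001, 1.731]
contact_force: [-0.3, -0.6, -0.3]
opening: 0.503
grasp_force: 0.0
```

```bash
python3 - <<'E'
from h import *
s=r.sense();print(s["eef_pos"],s["tcp_rot"],s["contact_force"],s["opening"])
f=r.grab_frame("wrist");np.save("w5.npy",f,allow_pickle=True);cv2.imwrite("pics/w5.png",f["pixels"][:,:,::-1])
E
```

```text
[663.2404785   18.699174   190.55072963] [3.13446692e+00 1.10541188e-03 1.73053164e+00] [-0.3368254  -0.5989417  -0.32873349] 0.5029795357527188
```

View pics/w5.png

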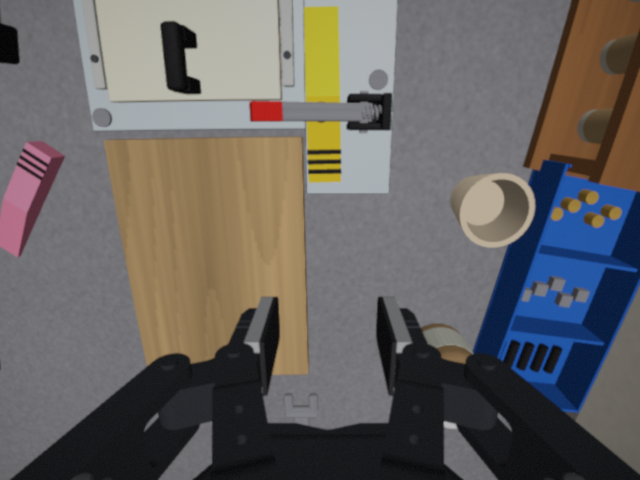

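The keeper is propped with the wedge in place (300–340, 8–180). The handle is at (173,57) and the board corners are (105,139), (302,138) and (308,375). Now I compute the handle grasp and the slide.

```bash
python3 - <<'E'
from h import *
f=np.load("w5.npy",allow_pickle=True).item()
V=hsv(f)[...,2]
for b in blobs((V<60)[10:110,150:215],50): print(b[0]+[150,10],b[1])
c=onz(f,[(105,139),(302,138),(308,375)],43.5);print("board",c.tolist())
h=onz(f,[(163,24),(180,22),(167,92)],91);print("handle top",h.tolist())
print("bat front",onz(f,[(111,100),(248,101)],57).tolist())
o=np.array([541.3,175.3]);a=.173;B=np.array([[np.cos(a),np.sin(a)],[-np.sin(a),np.cos(a)]])
print("bed: board",((c-o)@B.T).round(1).tolist(),"handle",((h-o)@B.T).round(1).tolist(),"tcp",B@([663.2-o[0],18.7-o[1]]))
cv2.imwrite("pics/w5c.png",cv2.resize(f["pixels"][0:120,90:330],None,fx=3.3,fy=3.3,interpolation=2)[:,:,::-1])
E
```

```text
[177.9  56.9] [11, 12, 39, 71, 1784]
board [[482.85190355384157, 60.378229835884525], [635.0236084215358, 84.10232797885739], [670.6448619923882, -131.827678646381]]
handle top [[546.0670878045264, 139.53642174852013], [556.2079705453569, 142.02678204760252], [550.2049519081975, 101.23282714793137]]
bat front [[495.450896764142, 90.51024341011478], [594.0755423952578, 104.18609239396756]]
bed: board [[-77.4, -103.1], [76.6, -106.0], [74.5, -324.8]] handle [[-1.5, -36.1], [9.0, -35.3], [-4.0, -74.5]] tcp [  93.12350888 -175.24606156]
```

View pics/w5c.png

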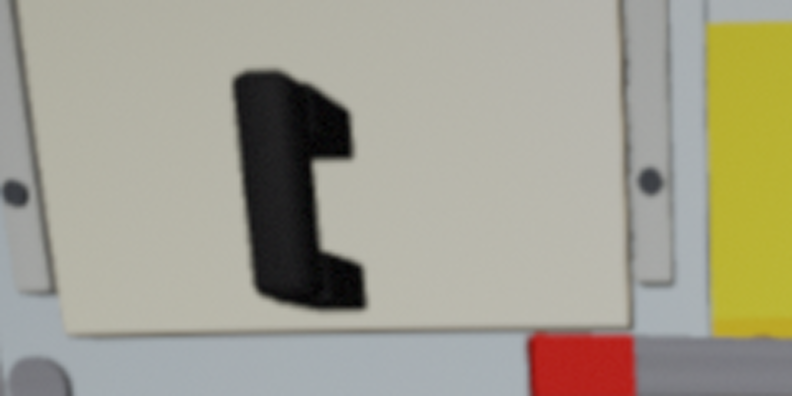

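Call:
play_rows([
  {"dp": [0.7,-0.58,0],"turn": [0,0,0],"fingers": 0.5},
  {"dp": [0.75,-0.58,0],"turn": [0,0,0],"fingers": 0.5},
  {"dp": [0.75,-0.58,0],"turn": [0,0,0],"fingers": 0.5},
  {"dp": [0.75,-0.58,0],"turn": [0,0,0],"fingers": 0.5},
  {"dp": [0,0,0],"turn": [0,0,-0.12],"fingers": 0.5},
])

```text
clock: 7.9
eef_pos: [544.2, 123.8, 183.7]
tcp_rot: [-3.135, -0.001, 1.746]
contact_force: [0.1, 0.2, -0.2]
opening: 0.499
grasp_force: 0.0
```

Call:
play_rows([
  {"dp": [0,0,0.5],"turn": [0,0,0],"fingers": 0.5},
  {"dp": [0,0,0.5],"turn": [0,0,0],"fingers": 0.5},
  {"dp": [0,0,0.5],"turn": [0,0,0],"fingers": 0.5},
  {"dp": [0,0,0],"turn": [0,0,0],"fingers": 0.5},
  {"dp": [0,0,0],"turn": [0,0,0],"fingers": 0.5},
])

```text
clock: 8.32
eef_pos: [548.8, 120.7, 124.2]
tcp_rot: [-3.137, 0.0, 1.744]
contact_force: [0.2, 0.6, 0.2]
opening: 0.5
grasp_force: 0.0
```

```bash
python3 - <<'E'
from h import *
s=r.sense();print(s["eef_pos"],s["tcp_rot"],s["contact_force"],s["opening"])
o=np.array([541.3,175.3]);a=.173;B=np.array([[np.cos(a),np.sin(a)],[-np.sin(a),np.cos(a)]]);print(B@(s["eef_pos"][:2]-o))
f=r.grab_frame("wrist");np.save("w6.npy",f,allow_pickle=True)
g=r.grab_frame("side");c=cv2.resize(g["pixels"][205:370,195:395],(400,330),interpolation=2)
q=np.zeros((330,800,3),np.uint8);q[:300,:400]=cv2.resize(f["pixels"],(400,300));q[:,400:]=c
cv2.imwrite("pics/w6.png",q[:,:,::-1])
E
```

```text
[548.8480705  120.66183558 124.23256443] [-3.13708524e+00  2.51869728e-04  1.74382199e+00] [0.23015422 0.55330154 0.15038985] 0.4997689506641746
[ -1.96992396 -55.12188113]
```

View pics/w6.png

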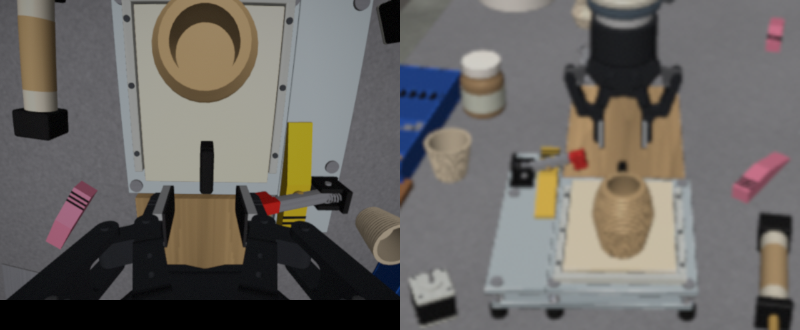

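The handle bar shows at about (331,227–307) in full pixels, between the fingers, with the keeper propped. I measure its offset.

```bash
python3 - <<'E'
from h import *
f=np.load("w6.npy",allow_pickle=True).item()
V=f["pixels"].max(2)
for b in blobs((V<55)[200:320,290:370],100):
    p=np.argwhere(b[2])[:,::-1]+[290,200];print(b[0]+[290,200],b[1])
    for y in (232,245,260,275): print(y,[int(x) for x in (p[p[:,1]==y,0].min(),p[p[:,1]==y,0].max())] if (p[:,1]==y).any() else 0)
h=onz(f,[(331.5,232),(331.5,260)],91);o=np.array([541.3,175.3]);a=.173;B=np.array([[np.cos(a),np.sin(a)],[-np.sin(a),np.cos(a)]])
print(((h-o)@B.T))
s=f["pose"]
E
```

```text
[330.3 267.5] [30, 26, 22, 84, 1695]
232 [322, 340]
245 [321, 341]
260 [321, 341]
275 [320, 340]
[[  1.10567396 -27.3956892 ]
 [  1.15411479 -42.48698482]]
```

Call:
play_rows([
  {"dp": [-0.07,0.07,0],"turn": [0,0,0],"fingers": 0.6},
  {"dp": [0,0,0.5],"turn": [0,0,0],"fingers": 0.6},
  {"dp": [0,0,0.5],"turn": [0,0,0],"fingers": 0.6},
  {"dp": [0,0,0.45],"turn": [0,0,0],"fingers": 0.6},
  {"dp": [0,0,0],"turn": [0,0,0],"fingers": 0.6},
])

```text
clock: 8.83
eef_pos: [552.4, 118.4, 66.2]
tcp_rot: [-3.139, 0.0, 1.744]
contact_force: [-0.4, -0.9, 0.5]
opening: 0.399
grasp_force: 0.0
```

Call:
play_rows([
  {"dp": [0,0,0],"turn": [0,0,0],"fingers": 1},
  {"dp": [0,0,0],"turn": [0,0,0],"fingers": 1},
  {"dp": [0,0,0],"turn": [0,0,0],"fingers": 1},
  {"dp": [0,0,0],"turn": [0,0,0],"fingers": 1},
  {"dp": [0,0,0],"turn": [0,0,0],"fingers": 1},
], force=25)

```text
clock: 9.25
eef_pos: [551.9, 118.5, 69.0]
tcp_rot: [-3.138, 0.0, 1.744]
contact_force: [-7.9, -1.4, 1.7]
opening: 0.134
grasp_force: 25.7
```

Call:
play_rows([
  {"dp": [0,-0.03,0],"turn": [0,0,0],"fingers": 1},
  {"dp": [-0.05,0,0],"turn": [0,0,0],"fingers": 1},
  {"dp": [-0.1,0,0],"turn": [0,0,0],"fingers": 1},
  {"dp": [-0.1,0,0],"turn": [0,0,0],"fingers": 1},
  {"dp": [-0.1,0,0],"turn": [0,0,0],"fingers": 1},
])

```text
clock: 9.67
eef_pos: [554.2, 105.7, 69.0]
tcp_rot: [-3.141, -0.001, 1.744]
contact_force: [-6.8, 5.2, 2.0]
opening: 0.129
grasp_force: 26.0
```

Call:
play_rows([
  {"dp": [-0.13,-0.02,0],"turn": [0,0,0],"fingers": 1},
  {"dp": [-0.15,0,0],"turn": [0,0,0],"fingers": 1},
  {"dp": [-0.15,0,0],"turn": [0,0,0],"fingers": 1},
  {"dp": [-0.15,0,0],"turn": [0,0,0],"fingers": 1},
  {"dp": [-0.15,0,0],"turn": [0,0,0],"fingers": 1},
])

```text
clock: 10.08
eef_pos: [559.5, 76.3, 69.1]
tcp_rot: [3.141, -0.001, 1.744]
contact_force: [-4.2, 4.9, 1.5]
opening: 0.134
grasp_force: 25.9
```

Call:
play_rows([
  {"dp": [-0.15,0,0],"turn": [0,0,0],"fingers": 1},
  {"dp": [-0.15,0,0],"turn": [0,0,0],"fingers": 1},
  {"dp": [-0.15,0,0],"turn": [0,0,0],"fingers": 1},
  {"dp": [-0.15,0,0],"turn": [0,0,0],"fingers": 1},
  {"dp": [-0.15,0,0],"turn": [0,0,0],"fingers": 1},
])

```text
clock: 10.5
eef_pos: [564.8, 46.5, 69.0]
tcp_rot: [3.14, -0.0, 1.744]
contact_force: [-2.8, 3.8, 1.3]
opening: 0.138
grasp_force: 25.8
```

```bash
python3 - <<'E'
from h import *
s=r.sense();o=np.array([541.3,175.3]);a=.173;B=np.array([[np.cos(a),np.sin(a)],[-np.sin(a),np.cos(a)]]);print(B@(s["eef_pos"][:2]-o),s["eef_pos"],s["contact_force"],s["wrist_torque"])
g=r.grab_frame("side");c=cv2.resize(g["pixels"][205:370,195:395],(600,495),interpolation=2)
cv2.imwrite("pics/s7.png",c[:,:,::-1])
E
```

```text
[   0.95468235 -130.90306611] [564.77386779  46.51528947  69.01555685] [-2.82875461  3.8121417   1.32036358] [0.6503153  0.52423398 0.23029031]
```

View pics/s7.png

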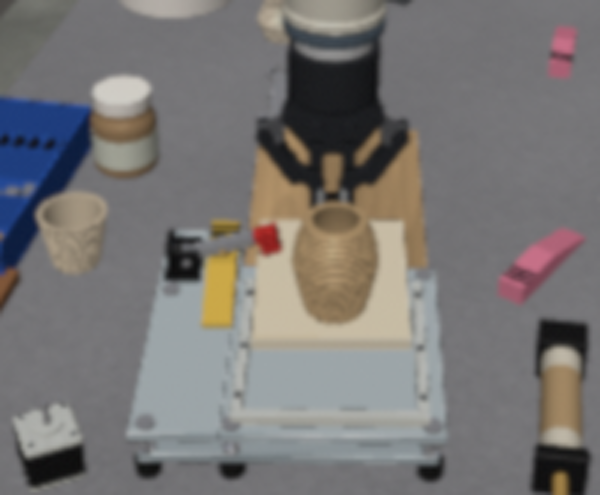

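The bat slides straight, with the pot upright at (335,265) and the keeper still propped. I've now viewed 12 pictures, over the limit of 10, so from here I use numbers only.

Call:
play_rows([
  {"dp": [-0.15,0,0],"turn": [0,0,0],"fingers": 1},
  {"dp": [-0.15,0,0],"turn": [0,0,0],"fingers": 1},
  {"dp": [-0.15,0,0],"turn": [0,0,0],"fingers": 1},
  {"dp": [-0.15,0,0],"turn": [0,0,0],"fingers": 1},
  {"dp": [-0.15,0,0],"turn": [0,0,0],"fingers": 1},
])

```text
clock: 10.97
eef_pos: [569.9, 16.8, 68.6]
tcp_rot: [3.14, -0.0, 1.744]
contact_force: [-2.3, 4.2, 2.4]
opening: 0.134
grasp_force: 25.9
```

Call:
play_rows([
  {"dp": [-0.15,0,0.01],"turn": [0,0,0],"fingers": 1},
  {"dp": [-0.15,0,0],"turn": [0,0,0],"fingers": 1},
  {"dp": [-0.15,0,0.01],"turn": [0,0,0],"fingers": 1},
  {"dp": [-0.15,0,0],"turn": [0,0,0],"fingers": 1},
  {"dp": [-0.15,0,0.01],"turn": [0,0,0],"fingers": 1},
])

```text
clock: 11.38
eef_pos: [575.3, -12.5, 67.7]
tcp_rot: [3.14, -0.001, 1.743]
contact_force: [-3.3, 10.8, 12.9]
opening: 0.134
grasp_force: 27.5
```

Call:
play_rows([
  {"dp": [-0.15,0,0],"turn": [0,0,0],"fingers": 1},
  {"dp": [-0.15,0,0],"turn": [0,0,0],"fingers": 1},
  {"dp": [-0.15,0,0],"turn": [0,0,0],"fingers": 1},
  {"dp": [-0.15,-0.02,0],"turn": [0,0,0],"fingers": 1},
  {"dp": [-0.15,-0.02,0],"turn": [0,0,0],"fingers": 1},
])

```text
clock: 11.8
eef_pos: [579.3, -42.6, 67.7]
tcp_rot: [3.139, -0.0, 1.743]
contact_force: [0.2, 6.4, 6.7]
opening: 0.136
grasp_force: 26.5
```

Call:
play_rows([
  {"dp": [-0.15,-0.02,0],"turn": [0,0,0],"fingers": 1},
  {"dp": [-0.15,-0.02,0],"turn": [0,0,0],"fingers": 1},
  {"dp": [-0.15,0,0],"turn": [0,0,0],"fingers": 1},
  {"dp": [-0.15,0,0],"turn": [0,0,0],"fingers": 1},
  {"dp": [-0.15,0,0],"turn": [0,0,0],"fingers": 1},
])

```text
clock: 12.22
eef_pos: [582.5, -72.6, 67.5]
tcp_rot: [3.14, 0.0, 1.743]
contact_force: [-1.1, 5.6, 7.4]
opening: 0.134
grasp_force: 26.8
```

Call:
play_rows([
  {"dp": [-0.15,0,0],"turn": [0,0,0],"fingers": 1},
  {"dp": [-0.15,0,0],"turn": [0,0,0],"fingers": 1},
  {"dp": [-0.1,0,0],"turn": [0,0,0],"fingers": 1},
  {"dp": [-0.06,0,0],"turn": [0,0,0],"fingers": 1},
  {"dp": [0,0,0],"turn": [0,0,0],"fingers": 1},
])

```text
clock: 12.63
eef_pos: [585.8, -91.3, 67.5]
tcp_rot: [3.14, 0.001, 1.743]
contact_force: [-0.4, 2.4, 7.1]
opening: 0.137
grasp_force: 26.8
```

```bash
python3 - <<'E'
from h import *
s=r.sense();o=np.array([541.3,175.3]);a=.173;B=np.array([[np.cos(a),np.sin(a)],[-np.sin(a),np.cos(a)]]);print(B@(s["eef_pos"][:2]-o),s["eef_pos"],s["contact_force"])
for n in("side","scene"):
    g=r.grab_frame(n);H=hsv(g);P=g["pixels"].astype(int)
    m=(P[...,0]>150)&(H[...,1]>25)&(H[...,1]<90)
    z=55.5
    for b in blobs(m,400):
        p=np.argwhere(b[2])[:,::-1];q=onz(g,p,z);c=q.mean(0)
        if 400<c[0]<750 and -250<c[1]<250:
            k=(q-o)@B.T;print(n,b[0],b[1],"bed x",np.percentile(k[:,0],[1,99]).round(1),"y",np.percentile(k[:,1],[1,99]).round(1))
    red=(P[...,0]>130)&(P[...,1]<50)&(P[...,2]<50)
    for b in blobs(red[200:300,250:440],6): print("red",b[0]+[250,200],b[1][4])
E
```

```text
[  -2.09529806 -270.25628115] [585.75744587 -91.2827888   67.53537169] [-0.39649462  2.44062852  7.10722687]
side [306.1 271. ] [282, 250, 50, 38, 1101] bed x [-65.9  61.8] y [-293.8 -114.1]
red [283.8 284.3] 41
scene [378.6 255.1] [349, 235, 62, 40, 1003] bed x [ 4.  57.5] y [-287.5 -132.9]
red [424.8 232.1] 11
```

The bat is at about bed (-2,-212), on the board. I'm releasing and lifting straight up.

Call:
play_rows([
  {"dp": [0,0,-0.02],"turn": [0,0,0],"fingers": 0.65},
  {"dp": [0,0,0],"turn": [0,0,0],"fingers": 0.65},
  {"dp": [0,0,0],"turn": [0,0,0],"fingers": 0.65},
  {"dp": [0,0,0],"turn": [0,0,0],"fingers": 0.65},
  {"dp": [0,0,0],"turn": [0,0,0],"fingers": 0.65},
])

```text
clock: 13.15
eef_pos: [584.8, -90.6, 67.5]
tcp_rot: [-3.141, 0.0, 1.744]
contact_force: [0.0, 0.4, 0.0]
opening: 0.352
grasp_force: 0.0
```

Call:
play_rows([
  {"dp": [0,0,-0.3],"turn": [0,0,0],"fingers": 0.65},
  {"dp": [0,0,-0.5],"turn": [0,0,0],"fingers": 0.65},
  {"dp": [0,0,-0.8],"turn": [0,0,0],"fingers": 0.65},
  {"dp": [0,0,-1],"turn": [0,0,0],"fingers": 0.65},
  {"dp": [0,0,-1],"turn": [0,0,0],"fingers": 0.65},
])

```text
clock: 13.57
eef_pos: [584.1, -90.2, 213.6]
tcp_rot: [-3.14, -0.0, 1.744]
contact_force: [0.8, -1.0, -0.4]
opening: 0.348
grasp_force: 0.0
```

Call:
play_rows([
  {"dp": [-0.8,0,-0.3],"turn": [0,0,0],"fingers": 0.65},
  {"dp": [-0.9,0,0],"turn": [0,0,0],"fingers": 0.65},
  {"dp": [-0.9,0,0],"turn": [0,0,0],"fingers": 0.65},
  {"dp": [0,0,0],"turn": [0,0,0],"fingers": 0.65},
  {"dp": [0,0,0],"turn": [0,0,0],"fingers": 0.65},
])

```text
clock: 13.98
eef_pos: [602.7, -194.3, 224.4]
tcp_rot: [3.141, 0.0, 1.741]
contact_force: [0.2, 0.6, 0.9]
opening: 0.351
grasp_force: 0.0
```

```bash
python3 - <<'E'
from h import *
s=r.sense();print(s["eef_pos"],s["contact_force"],s["opening"])
o=np.array([541.3,175.3]);a=.173;B=np.array([[np.cos(a),np.sin(a)],[-np.sin(a),np.cos(a)]])
F={n:r.grab_frame(n) for n in("side","scene","wrist")}
for n in F:
    g=F[n];H=hsv(g);P=g["pixels"].astype(int)
    pale=(P[...,0]>(140 if n!="wrist" else 120))&(H[...,1]>15)&(H[...,1]<90)
    wood=(abs(H[...,0].astype(int)-15)<5)&(H[...,1]>90)&(H[...,2]>80)
    for nm,m,z in(("pale",pale,55.5),("wood",wood,43.5)):
        for b in blobs(m,300):
            p=np.argwhere(b[2])[:,::-1];q=onz(g,p,z);c=q.mean(0);k=(q-o)@B.T
            if 400<c[0]<750 and -250<c[1]<250: print(n,nm,b[0],b[1],"x",np.percentile(k[:,0],[1,99]).round(1),"y",np.percentile(k[:,1],[1,99]).round(1))
red=[]
for n in("side","scene"):
    P=F[n]["pixels"].astype(int);m=(P[...,0]>110)&(P[...,1]<60)&(P[...,2]<60)
    bb=blobs(m[200:300,250:440],6);print([b[0]+[250,200] for b in bb]);red.append(max(bb,key=lambda b:b[1][4])[0]+[250,200])
print("lip",tri(F["side"],red[0],F["scene"],red[1]))
E
```

```text
[ 602.73279567 -194.32952698  224.42459275] [0.24050958 0.58205546 0.85329276] 0.3512193572953083
side pale [306.4 271.1] [282, 250, 50, 38, 1165] x [-66.8  61.8] y [-293.9 -114.1]
side pale [256.3 326.9] [239, 292, 35, 58, 1179] x [ 75.8 141.4] y [-59.6 108.4]
side pale [305.3 317.9] [276, 295, 57, 46, 2373] x [-61.5  60.3] y [-77.   77.6]
side wood [308.9 268.7] [278, 243, 58, 50, 1130] x [-78.9  69.9] y [-342.8 -108.6]
scene pale [370.1 249. ] [333, 223, 79, 53, 1733] x [-64.8  58.3] y [-288.6 -132.7]
scene wood [367.6 252.4] [318, 211, 101, 80, 1928] x [-83.   78.2] y [-327.   -97.2]
wrist pale [327.9  95. ] [246, 0, 166, 121, 6088] x [-63.5  61.4] y [-289.9 -212. ]
wrist wood [321.6 114.1] [229, 0, 196, 162, 10567] x [-79.4  73.2] y [-323.1 -200.9]
[array([283.7, 284.3])]
[array([424.9, 232.2])]
lip (array([608.54024321,  99.29644194,  84.03686736]), np.float64(1.0202279906547158))
```

```bash
python3 -c "
from rig import r
print(r.sign_off())"
```

```text
the job is handed in; nothing more can be done
None
```

The job is handed in (no verdict was returned): final camera measurements put the bat about 3 mm from the drying board's middle and the lip about 20 mm above its locked height on the wedge, the pot was upright when last viewed mid-slide, and I viewed 12 pictures, two over the limit of 10.

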